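Take the reamed iron head out of the hosel vise and tip its bore empty

TASK

The hosel of the iron golf head standing toe up in the lever vise has just been reamed. Swing the vise lever all the way out to open the sliding jaw, draw the head straight up out of the vise, and tip it over the shallow steel chip tray so that the mouth of the hosel points steeply down (about 45 degrees or more below level) above the middle of the tray, low over it but not touching it. Finish while still holding the head still there in the gripper, with the vise left open and the things standing around undisturbed.

Things in the scene. Friction and masses are not known exactly. Their poses are not given: they have to be found in the camera images.
- vise: grey lever vise fixed to the bench, foot 150x164 mm, bed 40 mm high. Origin on the bench under the hosel's inner end; x along the level hosel to its mouth (towards the robot), z up. Fixed jaw on -y; sliding jaw on +y (both 65 mm high), its lip holds the hosel down until opened 8 mm. At x -48 to -12 mm 2 cheeks 66 mm high form a 21 mm slot, open above, for the blade's heel (2 mm play a side).
- lever (a joint): swing of the hand lever about lever_pivot, rad: 0 = closed (lever along the vise's +x), growing as its grip swings out to the vise's +y side, 1.0 = fully open. It drives the sliding jaw by rack and pinion (22 mm a rad), needs about 7 N at the grip and stays where it is left.
- jaw (a joint): opening of the sliding jaw, m: 0 closed on the hosel, 0.022 fully open (towards the vise's +y).
- lever_grip (a point): middle of the upright black round handle at the lever's end, 100 mm above the bench; handle 22 mm thick, from 76 to 116 mm above the bench, 88 mm from the pivot axis. The lever rod below it lies 56 to 75 mm above the bench.
- lever_pivot (a point): point on the upright axis about which the lever swings, 100 mm above the bench (12 mm along x and 86 mm along y of the vise)
- iron_head: forged bare-metal iron golf head (0.26 kg), blade 17 mm thick and about 50 mm wide, held with the hosel level and the toe up at 131 mm above the bench; origin on the face side of the blade
- blade (a point): point midway through the 17 mm blade, good to grip: 104 mm above the bench at the start, 27 mm below the toe's top, 22 mm or more of blade either side. Axes: x to the toe (up at the start), y across the thickness (pinch along it), z parallel to the hosel towards its mouth. Centre of mass about 20 mm below and 12 mm towards the mouth.
- hosel_mouth (a point): centre of the open end of the hosel (13 mm round rod, 66 mm long). z points out of the mouth along the hosel, x and y as at the blade. From the blade point it lies 98 mm along z and -57 mm along x. At the start z is level.
- chip_tray: loose shallow dark steel chip tray 110 x 150 x 22 mm (x, y, height), walls 3 mm, open at the top, on the bench in front and to the right of the vise; origin under its middle on the bench top
- hex_key: bystander: dark steel hex key 92 x 31 x 6 mm lying in front of the vise; origin under its middle
- ring_gauge: bystander: steel ring 44 mm across and 14 mm high, lying behind the vise; origin under its middle
- tape: bystander: roll of masking tape, 96 mm across and 25 mm high, lying behind the vise to the left; origin under its middle

How it is judged (in metres and radians):
On the way, in this order (a step that is already met when the one before it is completed fails the run):
1. the sliding jaw has been opened by at least 12 mm while the head still stands in the vise (value of joint jaw above 0.012 m and distance of hosel_mouth from where it was at the start of the episode below 0.012 m), for 0.1 s.
2. the head has been drawn out of the vise: its blade at least 40 mm above its seat, touching nothing of the vise (z of blade in the frame of vise above 0.144 m and contact force between iron_head and vise below 0.05 N and contact force between iron_head and the fingers above 0.5 N), for 0.1 s.
At the end, for the whole second after the job is handed in: The gripper holds the head still and alone: hosel mouth at least 35 degrees below level, 30 to 200 mm above the bench, over the tray (within 35 x 45 mm of its middle), head touching neither tray nor vise; jaw still open 10 mm or more (angle between hosel_mouth's own z axis and vertical above 2.18 rad and x of hosel_mouth in the frame of chip_tray between -0.035 and 0.035 m and y of hosel_mouth in the frame of chip_tray between -0.045 and 0.045 m and height (world z) of hosel_mouth between 0.03 and 0.2 m and contact force between iron_head and the fingers above 0.5 N and contact force between iron_head and chip_tray below 0.05 N and contact force between iron_head and vise below 0.05 N and linear speed of iron_head below 0.03 m/s and angular speed of iron_head below 0.2 rad/s and value of joint jaw above 0.01 m); the arm keeps its last pose, push and grip.
It fails at once if the hex key, the ring gauge or the tape roll is moved by more than 25 mm (distance of any of hex_key, ring_gauge, tape from where it was at the start of the episode above 0.025 m).
It also fails if it takes over 46 s, if anything falls off the work surface, if the arm or the gripper's body presses on something with over 40 N, if the wrist force passes 120 N, or if a joint passes its speed limit or range.

ROBOT

A 6-joint arm with a two-finger parallel gripper is mounted at the origin on the work surface; the furniture and walls round the work are solid. World frame = base frame: x ahead of the robot, y to its left, z up, the work surface at z = 0. Lengths are in mm, angles in degrees, forces in N, time in s.
With the tool pointing down it reaches from about 300 to 850 mm from the base axis. Payload 4.2 kg.
Tool frame: the origin (TCP) lies midway between the tips of the shut fingers; the grasp point (between the pads) lies 19 mm behind it (env.tcp_to_grasp is the distance from the TCP to the grasp point, in mm); z points along the fingers, x is the direction in which the jaws open and shut, and the axes are right-handed (so a half turn about z gives the same grasp; the last joint's range is limited). The gripper opens to 91 mm and grips with 3 to 60 N. Pads are 32 mm wide; open, the fingers measure 118 mm over their backs; the gripper's body (76 mm by 178 mm) begins 60 mm behind the grasp point.
Start: joints at [-68.812, 18.312, 89.639, -0, 72.044, -1.146], TCP at [218.507, -531.884, 191.276] pointing down, gripper open.
Joint ranges: [-177.97, 177.97], [-48.28, 115.42], [12.27, 149.76], [-77.06, 257.06], [2.81, 150.46], [-146.56, 146.56]. Speed limits (degrees/s): [147.25, 147.25, 180, 180, 180, 180].

INTERFACE

Orientations are given as [roll, pitch, yaw] about the fixed x, y, z axes, in that order (R = Rz(yaw) Ry(pitch) Rx(roll)).
In Python, from workcell import env gives the robot as it stands.
- The arm moves only by the tool drive_tool, never from a script. Its argument "motion" is a list of rows, each a list of 2 entries, a list of its own where there are three numbers: the shift along the world's x, y, z in m, then the turn, a rotation vector about the world's x, y, z in rad. In form: [[[dx, dy, dz], [wx, wy, wz]], ...]. A call has exactly 10 rows; each row shifts and turns the commanded pose from where the row before left it; what a row does not reach is not made up. A row lasts 1/12 s, in which the tool goes at most 41.7 mm and 7.16 degrees, less where a joint would pass 70% of its speed; a pose out of reach is approached as far as the arm can. A call is refused whole if a number of a shift passes 0.0417 or a number of a turn 0.125, either way. A call with a gripper value outside its range is refused whole. "claw" is the opening, from 0 (shut) to 1 (fully open), set as the call begins (left out, the last holds). The fingers move at their own pace and stop on an object; "force" is the grip in N (left out, the last holds). Time passes only in rows, so rows that do not move let the fingers close, or fill a call up. It gives the time, the measured TCP pose, the force and the opening at its end, in the units of the state.
- env.state(): the state, without advancing time (a new reading comes with each control period).
- env.grab_frame(name): name is "scene" or "top" or "wrist"; returns the picture (480x640x3 uint8, red, green, blue); there is no depth.
- env.camera_params(name): a dict with "fov_y" (degrees; the focal length in pixels is half the picture's height over the tangent of half this angle, whatever the lens; pixels are square), "cx", "cy" (the principal point, pixels), "pose" (4x4, takes a point from camera to world coordinates). Camera axes: x right, y down, z forward; pixel columns grow to the right and rows downward; lengths in mm; the calibration is good to about 2 mm. The wrist camera is an equidistant fisheye: a pixel r from the principal point sees the ray r / f radians off the axis. A picture is of the moment at which its call begins: read the wrist's pose just before it. camera_params takes no time and is no camera call; for the wrist camera it gives the pose at the moment of the call.
- env.job_done(): hands the job in, once; it reports no verdict.
The state is a dict: "time_s": time; "qpos": joint angles; "qvel": joint speeds; "effort": joint torques, N m; "ee_pos": TCP position; "ee_rot": TCP orientation; "force": force on the tool from outside, world axes, zero at the start; "torque": the same for the moment, N m; "gripper_width": finger opening in mm.
Only numpy, scipy, OpenCV 4.12 (cv2) and the standard library are available. Lean on these libraries where they do the work, as an engineer would, in place of code of your own. Each camera call takes 0.05 s, during which the arm holds its last target.

## Working session

There is one attempt and no reset: what is moved stays moved. The work goes in short steps, Python scripts to look and compute and a tool call to move; the robot and the scene stay as the last step left them, time stands still between calls to the robot, and variables do not carry over. Pictures are saved under pics/ and viewed, and the job is handed in when it is done.

Besides the shell and the picture viewer there is one more tool, called after "Emit:" as a command line: name --argument value ..., lists and objects as JSON in quotes. drive_tool: Moves the arm, as the interface text tells. Its arguments: {"type":"object","properties":{"motion":{"type":"array","items":{"type":"array"}},"claw":{"type":"number"},"force":{"type":"number"}},"required":["motion"]}

```bash
ls; mkdir -p pics; python3 - <<'E'
from workcell import env
import cv2
for n in ("scene","top","wrist"):
    p=env.camera_params(n); print(n,p)
    cv2.imwrite(f"pics/{n}0.png",env.grab_frame(n)[:,:,::-1])
print(env.state())
E
```

```text
pics
scene {'fov_y': 42.41697617134787, 'cx': 311.64643038702906, 'cy': 230.76642868834261, 'pose': array([[ 9.99873818e-01, -2.60495780e-03,  1.56704050e-02,
         5.10943119e+02],
       [-1.39712118e-02, -6.13666285e-01,  7.89441889e-01,
        -1.02639582e+03],
       [ 7.55993642e-03, -7.89561210e-01, -6.13625246e-01,
         9.32860929e+02],
       [ 0.00000000e+00,  0.00000000e+00,  0.00000000e+00,
         1.00000000e+00]])}
top {'fov_y': 45.74867596317006, 'cx': 315.1971551964605, 'cy': 241.24950842218692, 'pose': array([[ 1.50413420e-02, -9.96296853e-01,  8.46542263e-02,
         4.46969762e+02],
       [-9.99870791e-01, -1.54672769e-02, -4.37781805e-03,
         6.93287201e+01],
       [ 5.67097671e-03, -8.45774399e-02, -9.96400771e-01,
         1.22033644e+03],
       [ 0.00000000e+00,  0.00000000e+00,  0.00000000e+00,
         1.00000000e+00]])}
wrist {'fov_y': 65.70646984690485, 'cx': 322.0995648186225, 'cy': 241.78471662521514, 'pose': array([[ 3.80284322e-01, -8.90005114e-01, -2.51544689e-01,
         2.88462380e+02],
       [-9.24869629e-01, -3.65932921e-01, -1.
[... 163 characters left out ...]
00,  0.00000000e+00,
         1.00000000e+00]])}
{'time_s': 0.15, 'qpos': array([-6.88129980e+01,  1.83432183e+01,  8.96885184e+01,  1.90098596e-03,
        7.20426079e+01, -1.14497800e+00]), 'qvel': array([-0.09329843, -0.09797843, -0.16870383,  0.06234509, -0.01244617,
       -0.00482373]), 'effort': array([ 1.43417332e-03, -4.12771583e+01, -2.32155919e+01,  7.27932458e-02,
        4.33875038e-02, -1.13361141e-04]), 'ee_pos': array([ 218.36433921, -531.50506263,  190.62592618]), 'ee_rot': array([-1.79996707e+02,  7.42935862e-02, -6.76686051e+01]), 'force': array([0.0036744 , 0.63620442, 0.25400965]), 'torque': array([0.0139149 , 0.0316343 , 0.01639963]), 'gripper_width': 91.16806695175627}
```

View pics/scene0.png

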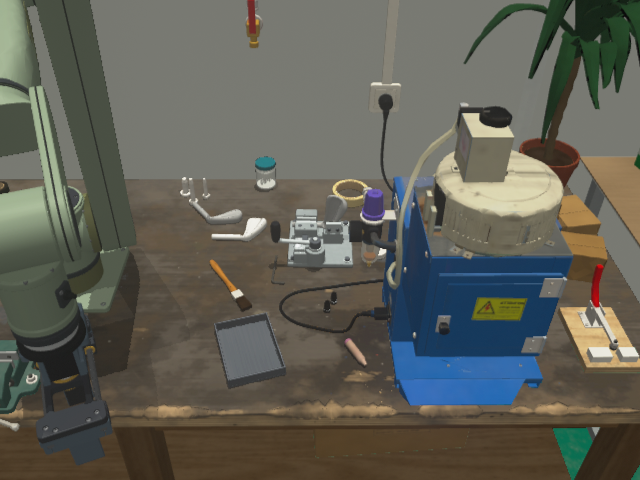

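View pics/top0.png

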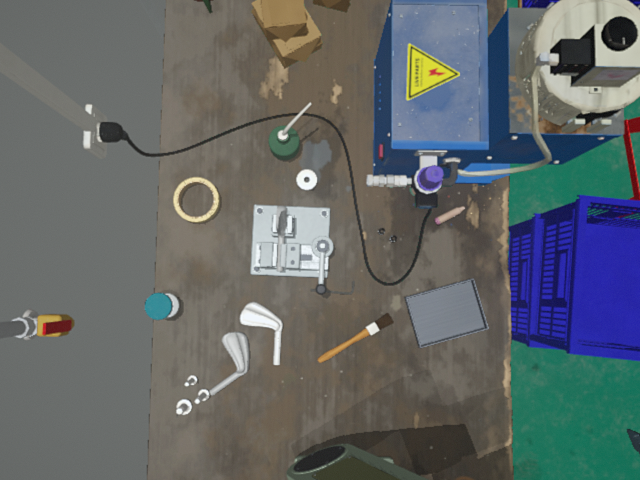

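```bash
python3 - <<'E'
import cv2
a=cv2.imread("pics/top0.png")
cv2.imwrite("pics/top0z.png",cv2.resize(a[190:310,235:365],None,fx=6,fy=5.0 if 0 else 4.9,interpolation=cv2.INTER_CUBIC)[:600])
a=cv2.imread("pics/top0.png")
cv2.imwrite("pics/top0t.png",cv2.resize(a[265:365,390:510],None,fx=6,fy=6,interpolation=cv2.INTER_CUBIC))
a=cv2.imread("pics/scene0.png")
cv2.imwrite("pics/scene0z.png",cv2.resize(a[185:285,260:400],None,fx=5.5,fy=5.5,interpolation=cv2.INTER_CUBIC))
E
```

```text
(no output)
```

View pics/top0z.png

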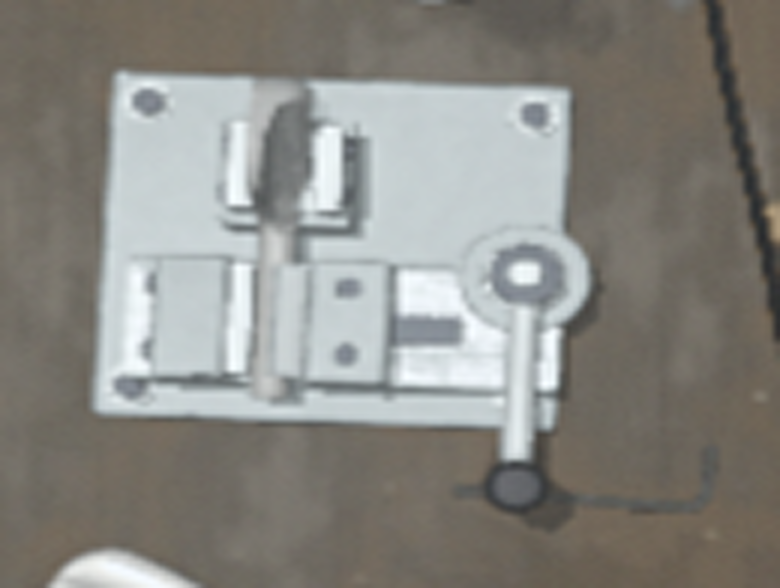

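View pics/top0t.png

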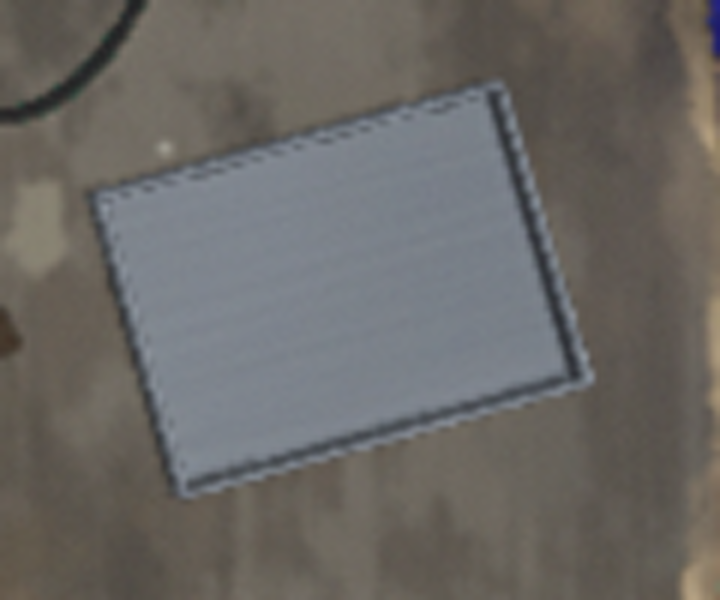

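View pics/scene0z.png

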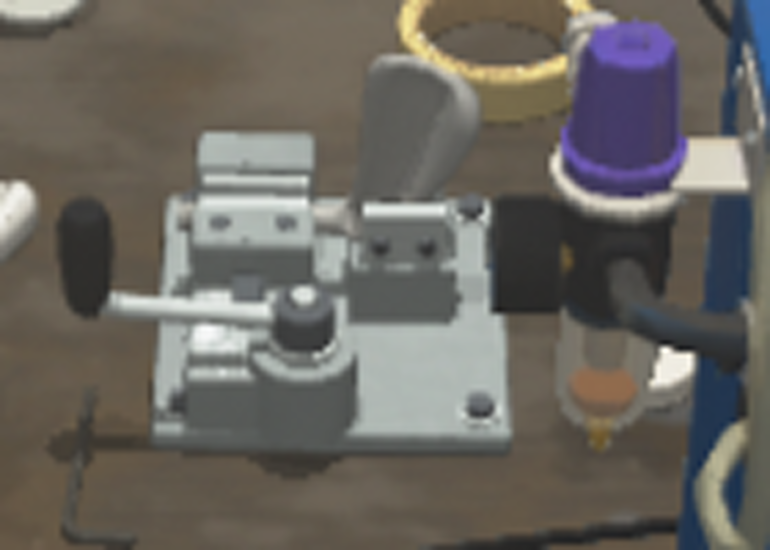

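```bash
cat > h.py <<'E'
import numpy as np
from workcell import env
class Cam:
    def __init__(s,n):
        p=env.camera_params(n); s.P=np.array(p["pose"]); s.c=np.array([p["cx"],p["cy"]]); s.f=240/np.tan(np.radians(p["fov_y"]/2))
        s.fish = n=="wrist"
    def proj(s,X):
        X=np.atleast_2d(X); c=(X-s.P[:3,3])@s.P[:3,:3]
        if s.fish:
            r=np.hypot(c[:,0],c[:,1]); th=np.arctan2(r,c[:,2]); return s.c+s.f*(th/r)[:,None]*c[:,:2]
        return s.c+s.f*c[:,:2]/c[:,2:]
    def ray(s,u):
        d=(np.array(u,float)-s.c)/s.f
        if s.fish:
            r=np.linalg.norm(d); v=np.array([*(d/r*np.sin(r)),np.cos(r)])
        else: v=np.array([d[0],d[1],1.])
        return s.P[:3,:3]@v
    def at(s,u,z):
        v=s.ray(u); o=s.P[:3,3]; return o+v*(z-o[2])/v[2]
E
python3 - <<'E'
from h import *
from scipy.optimize import least_squares
T=Cam("top");S=Cam("scene")
tz=lambda x,y:(235+x/6,190+y/4.9)
sz=lambda x,y:(260+x/5.5,185+y/5.5)
for z in (0,8,10,12,15):
    c=[T.at(tz(*p),z) for p in [(117,72),(570,90),(553,428),(93,412)]]
    e=[np.linalg.norm(c[i]-c[(i+1)%4]) for i in range(4)]
    print(z,np.round(e,1),[np.degrees(np.arctan2(*(c[i]-c[j])[1::-1])) for i,j in((1,0),(2,3),(3,0),(2,1))], np.mean(c,0))
obs=[(T,tz(517,485),(100,86,116)),(T,tz(278,393),(66,0,48)),(T,tz(523,272),(12,86,92)),
 (S,sz(85,257),(100,86,96)),(S,sz(303,293),(12,86,92)),(S,sz(183,218),(66,0,47)),
 ]
def W(q,p):
    c,s=np.cos(q[2]),np.sin(q[2]); return np.array([q[0]+c*p[0]-s*p[1],q[1]+s*p[0]+c*p[1],p[2]])
f=lambda q:np.concatenate([o[0].proj(W(q,o[2]))[0]-o[1] for o in obs])
r=least_squares(f,[480,120,np.pi]);q=r.x
print(q[:2],np.degrees(q[2]),np.round(r.fun.reshape(-1,2),1))
np.save("vise.npy",q)
for n,p in dict(grip=(100,86,100),pivot=(12,86,100),mouth=(66,0,47),blade=(-32,0,104)).items(): print(n,W(q,p))
for p in [(-32,0,131)]: print("toe px",T.proj(W(q,p)),S.proj(W(q,p)))
t=[T.at((390+x/6,265+y/6),22) for x,y in [(92,190),(505,85),(592,380),(180,497)]]
print("tray",np.round(t,1),np.mean(t,0),[np.linalg.norm(t[i]-t[(i+1)%4]) for i in range(4)],np.degrees(np.arctan2(*(t[0]-t[3])[1::-1])),np.degrees(np.arctan2(*(t[1]-t[2])[1::-1])))
E
```

```text
0 [163.5 149.1 164.3 150.1] [np.float64(-91.9008135086663), np.float64(-91.56556121600143), np.float64(178.109632195031), np.float64(178.40345849420657)] [550.48703533 117.01359126   0.        ]
8 [162.5 148.2 163.2 149.1] [np.float64(-91.90081350866629), np.float64(-91.56556121600141), np.float64(178.10963219503097), np.float64(178.40345849420657)] [549.80842068 116.70098979   8.        ]
10 [162.2 147.9 163.  148.9] [np.float64(-91.9008135086663), np.float64(-91.56556121600143), np.float64(178.109632195031), np.float64(178.40345849420657)] [549.63876702 116.62283942  10.        ]
12 [161.9 147.7 162.7 148.6] [np.float64(-91.90081350866632), np.float64(-91.56556121600141), np.float64(178.109632195031), np.float64(178.40345849420657)] [549.46911336 116.54468905  12.        ]
15 [161.5 147.3 162.3 148.3] [np.float64(-91.90081350866632), np.float64(-91.56556121600143), np.float64(178.10963219503097), np.float64(178.40345849420657)] [549.21463286 116.4274635   15.        ]
[553.97731374 130.62405146] 176.90802946388155 [[ 0.7 -0.6]
 [-0.6 -1.2]
 [ 2.5 -1.4]
 [-1.4 -0.8]
 [-1.1 -4.7]
 [-1.   0.7]]
grip [449.4841464   50.14313458 100.        ]
pivot [537.35603945  45.39651341 100.        ]
mouth [488.07339395 134.18401734  47.        ]
blade [585.93072939 128.89800739 104.        ]
toe px [[282.18828566 216.75335932]] [[334.87405511 197.29861152]]
tray [[ 435.  -126.8   22. ]
 [ 473.9 -271.8   22. ]
 [ 371.7 -301.3   22. ]
 [ 329.4 -157.6   22. ]] [ 402.48819925 -214.38875353   22.        ] [np.float64(150.10427602829293), np.float64(106.30941267328224), np.float64(149.82390378443847), np.float64(110.03132463513326)] 16.228684473860667 16.095697172158115
```

```bash
python3 - <<'E'
from h import *
from scipy.optimize import least_squares
T=Cam("top");S=Cam("scene")
tz=lambda x,y:(235+x/6,190+y/4.9)
sz=lambda x,y:(260+x/5.5,185+y/5.5)
def W(q,p):
    c,s=np.cos(q[2]),np.sin(q[2]); return np.array([q[0]+c*p[0]-s*p[1],q[1]+s*p[0]+c*p[1],p[2]])
obs=[(T,tz(517,485),(100,86,116)),(T,tz(278,393),(66,0,48)),
 (S,sz(85,257),(100,86,96)),(S,sz(183,218),(66,0,47)),
 ]
def f(q):
    o=[o[0].proj(W(q,o[2]))[0]-o[1] for o in obs]
    o+=[T.proj(W(q,(12,86,q[3])))[0]-tz(523,272),S.proj(W(q,(12,86,q[3])))[0]-sz(303,293)]
    o+=[[10*(q[2]-np.radians(178.2)),0]]
    return np.concatenate(o)
r=least_squares(f,[480,120,np.pi,90]);q=r.x
print(q,np.degrees(q[2]),np.round(r.fun.reshape(-1,2),1))
np.save("vise.npy",q)
for n,p in dict(grip=(100,86,100),pivot=(12,86,100),mouth=(66,0,47),blade=(-32,0,104)).items(): print(n,W(q,p))
# single-point checks
print("grip top",T.at(tz(517,485),116),"grip scene",S.at(sz(85,257),96),"mouth",T.at(tz(278,393),48),S.at(sz(183,218),47))
print("hex (0)",[T.at(tz(*p),3)[:2].round() for p in [(455,490),(700,505),(712,450)]])
E
```

```text
[552.908787   133.60960693   3.11114952  76.14767499] 178.2557368536573 [[ 0.4 -1. ]
 [-1.3 -0.6]
 [-1.  -1. ]
 [-1.5  0.4]
 [ 1.1 -1.2]
 [-0.8  0.2]
 [ 0.   0. ]]
grip [450.33741743  50.69329886 100.        ]
pivot [538.29664206  48.01471678 100.        ]
mouth [486.93936853 135.61854349  47.        ]
blade [584.8939596  132.63557708 104.        ]
grip top [448.31186756  51.53514838 116.        ] grip scene [452.67208247  47.13838699  96.        ] mouth [485.67387041 132.98516683  48.        ] [490.4673669 137.0750807  47.       ]
hex (0) [array([446.,  72.]), array([441., -15.]), array([465., -19.])]
```

```bash
python3 - <<'E'
from h import *
T=Cam("top");S=Cam("scene")
for z in (100,150,200): print(z,T.at((430,178),z).round(),T.at((370,181),z).round(),S.at((373,192),z).round())
print(env.tcp_to_grasp,[a for a in dir(env) if a[0]!='_'])
E
```

```text
100 [ 673. -163.  100.] [665. -43. 100.] [681. 195. 100.]
150 [ 662. -153.  150.] [655. -38. 150.] [671. 122. 150.]
200 [ 652. -142.  200.] [645. -33. 200.] [661.  49. 200.]
18.8 ['Unreachable', 'camera_params', 'grab_frame', 'job_done', 'state', 'tcp_to_grasp']
```

Emit:
drive_tool --motion '[[[0.0116, 0.0291, 0], [0, 0, -0.021]], [[0.0116, 0.0291, 0], [0, 0, -0.021]], [[0.0116, 0.0291, 0], [0, 0, -0.021]], [[0.0116, 0.0291, 0], [0, 0, -0.021]], [[0.0116, 0.0291, 0], [0, 0, -0.021]], [[0.0116, 0.0291, 0], [0, 0, -0.021]], [[0.0116, 0.0291, 0], [0, 0, -0.021]], [[0.0116, 0.0291, 0], [0, 0, -0.021]], [[0.0116, 0.0291, 0], [0, 0, -0.021]], [[0.0116, 0.0291, 0], [0, 0, -0.021]]]' --claw 1

```text
time_s: 0.98
ee_pos: [334.6, -239.3, 191.2]
ee_rot: [180.0, 0.0, -79.8]
force: [-0.4, -0.0, -0.0]
gripper_width: 91.1
```

Emit:
drive_tool --motion '[[[0.0116, 0.0291, 0], [0, 0, -0.021]], [[0.0116, 0.0291, 0], [0, 0, -0.021]], [[0.0116, 0.0291, 0], [0, 0, -0.021]], [[0.0116, 0.0291, 0], [0, 0, -0.021]], [[0.0116, 0.0291, 0], [0, 0, -0.021]], [[0.0116, 0.0291, 0], [0, 0, -0.021]], [[0.0116, 0.0291, 0], [0, 0, -0.021]], [[0.0116, 0.0291, 0], [0, 0, -0.021]], [[0.0116, 0.0291, 0], [0, 0, -0.021]], [[0.0116, 0.0291, 0], [0, 0, -0.021]]]'

```text
time_s: 1.82
ee_pos: [450.6, 51.7, 191.1]
ee_rot: [180.0, -0.0, -91.8]
force: [1.4, -0.1, -0.8]
gripper_width: 91.2
```

```bash
python3 - <<'E'
from h import *
import cv2
C=Cam("wrist"); s=env.state(); print(s["ee_pos"],s["ee_rot"],s["qpos"]); np.save("w1pose.npy",C.P)
cv2.imwrite("pics/wrist1.png",env.grab_frame("wrist")[:,:,::-1])
E
```

```text
[450.58280708  51.72619649 191.14669683] [ 1.79985006e+02 -1.18541327e-02 -9.17730372e+01] [ 5.10373486e+00  7.32434397e+00  1.04400495e+02 -1.07349643e-02
  6.82914661e+01  9.68807458e+01]
```

View pics/wrist1.png

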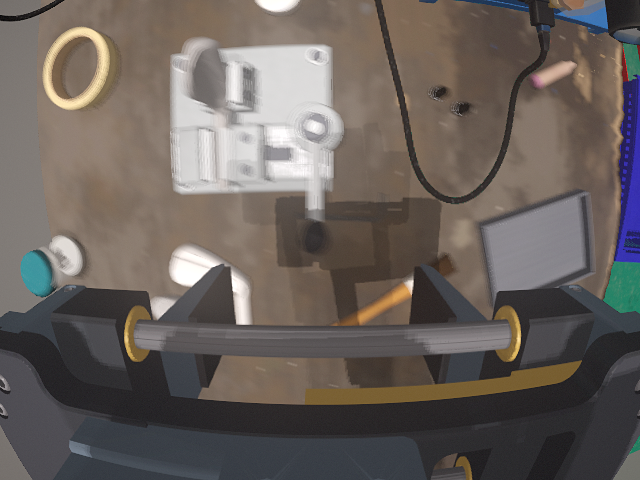

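```bash
python3 - <<'E'
from h import *
import cv2
env.grab_frame("wrist")
C=Cam("wrist"); s=env.state(); print(s["ee_pos"])
im=env.grab_frame("wrist")[:,:,::-1]
cv2.imwrite("pics/wrist2.png",cv2.resize(im[20:260,150:370],None,fx=2.5,fy=2.5,interpolation=cv2.INTER_CUBIC))
E
```

```text
[451.79694293  53.46986746 191.01458199]
```

View pics/wrist2.png

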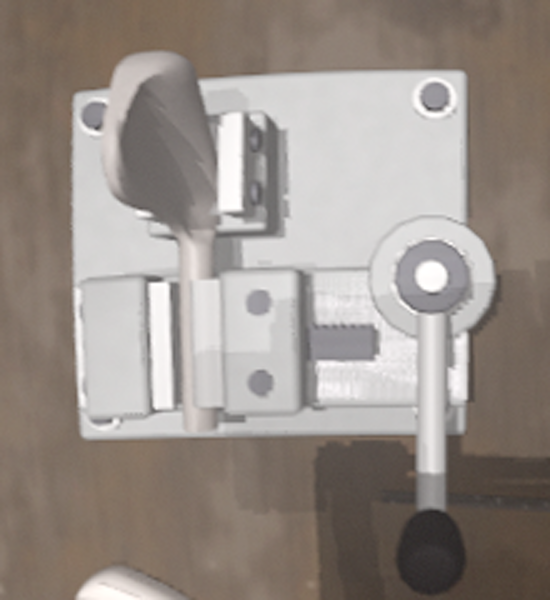

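```bash
python3 - <<'E'
from h import *
from scipy.optimize import least_squares
T=Cam("top");S=Cam("scene");C=Cam("wrist")
w=lambda x,y:(150+x/2.5,20+y/2.5)
print("grip",C.at(w(432,565),116),"piv",C.at(w(431,277),78),"mouth",C.at(w(201,430),47))
tz=lambda x,y:(235+x/6,190+y/4.9)
sz=lambda x,y:(260+x/5.5,185+y/5.5)
c=[C.at(w(*p),10) for p in [(74,92),(466,70),(464,432),(83,437)]]
print([np.linalg.norm(c[i]-c[(i+1)%4]).round(1) for i in range(4)],[np.degrees(np.arctan2(*(c[i]-c[j])[1::-1])).round(1) for i,j in((1,0),(2,3),(3,0),(2,1))],np.mean(c,0))
def W(q,p):
    c,s=np.cos(q[2]),np.sin(q[2]); return np.array([q[0]+c*p[0]-s*p[1],q[1]+s*p[0]+c*p[1],p[2]])
obs=[(T,tz(517,485),(100,86,116)),(T,tz(278,393),(66,0,50)),
 (S,sz(85,257),(100,86,96)),(S,sz(183,218),(66,0,47)),
 (C,w(432,565),(100,86,116)),(C,w(201,430),(66,0,47)) ]
def f(q):
    o=[(o[0].proj(W(q,o[2]))[0]-o[1])*(1 if o[0] is not C else .8) for o in obs]
    o+=[(Z.proj(W(q,(12,86,q[3])))[0]-u)*k for Z,u,k in ((T,tz(523,272),1),(S,sz(303,293),1),(C,w(431,277),.8))]
    return np.concatenate(o)
r=least_squares(f,[480,120,np.pi,90],loss="soft_l1");q=r.x
print(q,np.degrees(q[2]),np.round(r.fun.reshape(-1,2),1))
np.save("vise.npy",q)
for n,p in dict(grip=(100,86,100),pivot=(12,86,100),mouth=(66,0,47),blade=(-32,0,104)).items(): print(n,W(q,p))
print("toe pred",(C.proj([W(q,(-32-d,y,131)) for d in(-25,0,25) for y in(-8,8)])-(150,20))*2.5)
E
```

```text
grip [447.47223018  49.90200553 116.        ] piv [533.67020454  47.87583559  78.        ] mouth [481.74280745 134.92597264  47.        ]
[np.float64(162.4), np.float64(148.2), np.float64(161.5), np.float64(148.0)] [np.float64(-91.6), np.float64(-91.6), np.float64(178.7), np.float64(178.3)] [548.39751534 114.6673306   10.        ]
[549.47724224 133.72998546   3.12025422  76.40332929] 178.77739800591712 [[ 0.8  0.3]
 [-1.1  1. ]
 [-2.2 -0.8]
 [-3.   0.5]
 [ 0.  -0.2]
 [-0.3 -1.5]
 [ 1.   0.1]
 [-2.   0.1]
 [-0.2 -1.9]]
grip [447.66504206  49.88324494 100.        ]
pivot [535.64500836  48.00560558 100.        ]
mouth [483.49226751 135.13821498  47.        ]
blade [581.46995726 133.04720751 104.        ]
toe pred [[ 93.93211398 212.85914755]
 [147.55206512 208.08827381]
 [ 93.67625718 126.95348482]
 [147.3251719  121.15009432]
 [ 95.25009506  43.92212248]
 [148.68344432  37.24810389]]
```

Emit:
drive_tool --motion '[[[-0.002, -0.001, -0.01], [0, 0, 0]], [[-0.002, -0.001, -0.012], [0, 0, 0]], [[0, 0, -0.012], [0, 0, 0]], [[0, 0, -0.012], [0, 0, 0]], [[0, 0, -0.012], [0, 0, 0]], [[0, 0, -0.012], [0, 0, 0]], [[0, 0, -0.012], [0, 0, 0]], [[0, 0, -0.012], [0, 0, 0]], [[0, 0, -0.007], [0, 0, 0]], [[0, 0, 0], [0, 0, 0]]]'

```text
time_s: 2.8
ee_pos: [444.9, 47.1, 89.0]
ee_rot: [179.8, -0.0, -91.8]
force: [-0.8, 1.1, 0.2]
gripper_width: 91.1
```

```bash
python3 - <<'E'
from h import *
import cv2
s=env.state(); print(s["ee_pos"],s["qvel"])
cv2.imwrite("pics/wrist3.png",env.grab_frame("wrist")[:,:,::-1])
print(env.state()["ee_pos"])
E
```

```text
[444.90373002  47.12628787  88.9900363 ] [ 0.36814946 -1.07262699 -1.97698055  0.23418498  1.29951658  0.14593512]
[445.74283701  47.3569905   89.85001719]
```

View pics/wrist3.png

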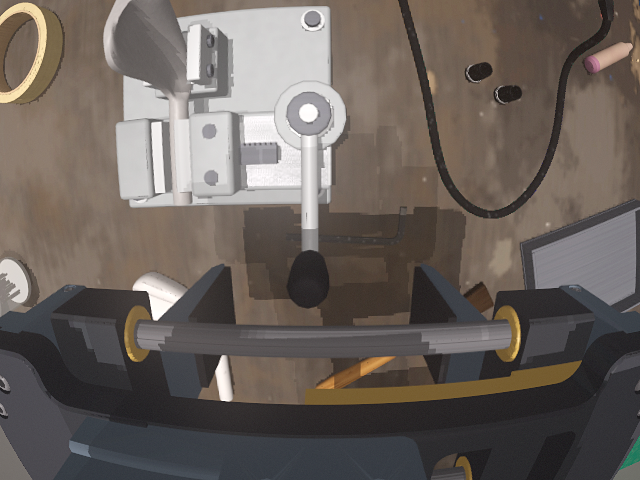

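```bash
python3 - <<'E'
from h import *
C=Cam("wrist"); print(env.state()["ee_pos"]); print(C.at((308,290),116),C.at((308,298),105),C.proj([[447.5,50,116],[447.5,50,78]]))
E
```

```text
[445.74283701  47.3569905   89.85001719]
[450.12791337  53.02545212 116.        ] [440.82263743  53.80810455 105.        ] [[314.39096711 294.73680734]
 [315.5345784  268.3903906 ]]
```

Emit:
drive_tool --motion '[[[0.002, 0.003, -0.004], [0, 0, 0]], [[0, 0, -0.003], [0, 0, 0]], [[0, 0, 0], [0, 0, 0]], [[0, 0, 0], [0, 0, 0]], [[0, 0, 0], [0, 0, 0]], [[0, 0, 0], [0, 0, 0]], [[0, 0, 0], [0, 0, 0]], [[0, 0, 0], [0, 0, 0]], [[0, 0, 0], [0, 0, 0]], [[0, 0, 0], [0, 0, 0]]]' --claw 0.32 --force 20

```text
time_s: 3.68
ee_pos: [448.5, 51.1, 83.3]
ee_rot: [-180.0, -0.0, -91.7]
force: [0.1, -0.5, -0.4]
gripper_width: 29.9
```

```bash
python3 - <<'E'
from h import *
import cv2
s=env.state(); print(s["ee_pos"],s["gripper_width"],s["force"])
cv2.imwrite("pics/wrist4.png",env.grab_frame("wrist")[:,:,::-1])
E
```

```text
[448.52340678  51.10938382  83.31986174] 29.92976628609089 [ 0.05617449 -0.49565607 -0.38247611]
```

View pics/wrist4.png

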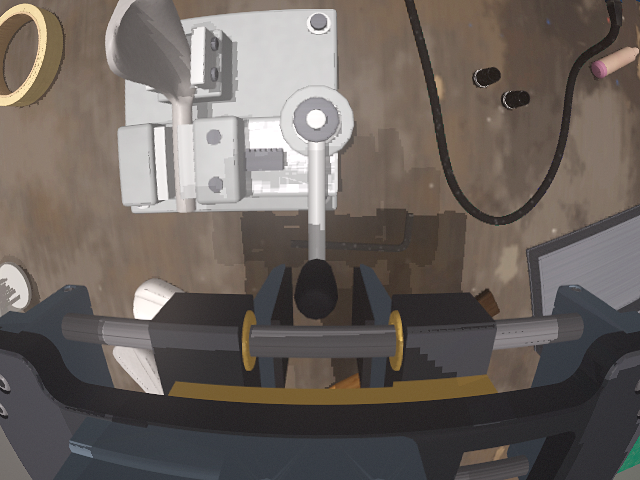

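```bash
python3 - <<'E'
import numpy as np
p=np.array([-87.7,2.2]);d=0.0525
P=[]
for k in range(21):
    a=k*d; P.append([np.cos(a)*p[0]-np.sin(a)*p[1],np.sin(a)*p[0]+np.cos(a)*p[1]])
print((np.diff(P,axis=0)).round(1).tolist())
E
```

```text
[[0.0, -4.6], [0.2, -4.6], [0.5, -4.6], [0.7, -4.5], [1.0, -4.5], [1.2, -4.4], [1.4, -4.4], [1.7, -4.3], [1.9, -4.2], [2.1, -4.1], [2.3, -4.0], [2.5, -3.9], [2.7, -3.7], [2.9, -3.6], [3.1, -3.4], [3.3, -3.2], [3.4, -3.1], [3.6, -2.9], [3.7, -2.7], [3.9, -2.5]]
```

Emit:
drive_tool --motion '[[[0.0, -0.0046, 0], [0, 0, 0.0525]], [[0.0002, -0.0046, 0], [0, 0, 0.0525]], [[0.0005, -0.0046, 0], [0, 0, 0.0525]], [[0.0007, -0.0045, 0], [0, 0, 0.0525]], [[0.001, -0.0045, 0], [0, 0, 0.0525]], [[0.0012, -0.0044, 0], [0, 0, 0.0525]], [[0.0014, -0.0044, 0], [0, 0, 0.0525]], [[0.0017, -0.0043, 0], [0, 0, 0.0525]], [[0.0019, -0.0042, 0], [0, 0, 0.0525]], [[0.0021, -0.0041, 0], [0, 0, 0.0525]]]'

```text
time_s: 4.57
ee_pos: [459.8, 9.0, 83.3]
ee_rot: [-179.8, 0.2, -61.6]
force: [0.4, 8.7, -1.0]
gripper_width: 28.8
```

Emit:
drive_tool --motion '[[[0.0023, -0.004, 0], [0, 0, 0.0525]], [[0.0025, -0.0039, 0], [0, 0, 0.0525]], [[0.0027, -0.0037, 0], [0, 0, 0.0525]], [[0.0029, -0.0036, 0], [0, 0, 0.0525]], [[0.0031, -0.0034, 0], [0, 0, 0.0525]], [[0.0033, -0.0032, 0], [0, 0, 0.0525]], [[0.0034, -0.0031, 0], [0, 0, 0.0525]], [[0.0036, -0.0029, 0], [0, 0, 0.0525]], [[0.0037, -0.0027, 0], [0, 0, 0.0525]], [[0.0039, -0.0025, 0], [0, 0, 0.0525]]]'

```text
time_s: 5.4
ee_pos: [488.9, -23.8, 82.9]
ee_rot: [-179.9, 0.3, -31.5]
force: [-3.0, 8.3, 1.9]
gripper_width: 29.4
```

```bash
python3 - <<'E'
from h import *
import cv2
s=env.state(); print(s["ee_pos"],s["gripper_width"],s["force"])
cv2.imwrite("pics/wrist5.png",env.grab_frame("wrist")[:,:,::-1])
cv2.imwrite("pics/top5.png",cv2.resize(env.grab_frame("top")[190:310,235:365,::-1],None,fx=4.9,fy=4.9))
E
```

```text
[488.94817448 -23.76446985  82.90361119] 29.41143772039493 [-3.02014906  8.31350515  1.90383297]
```

View pics/wrist5.png

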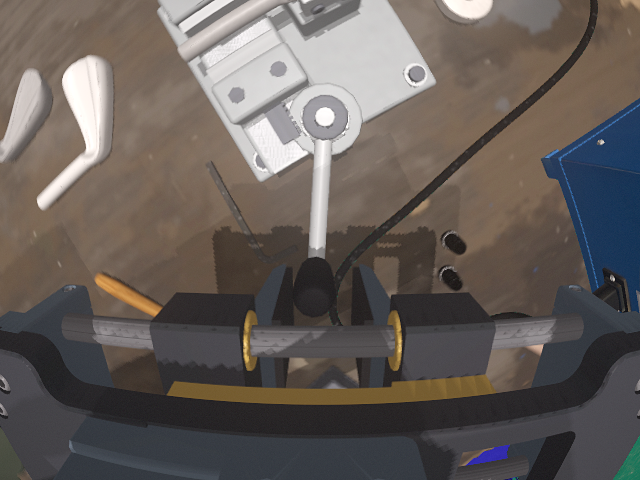

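View pics/top5.png

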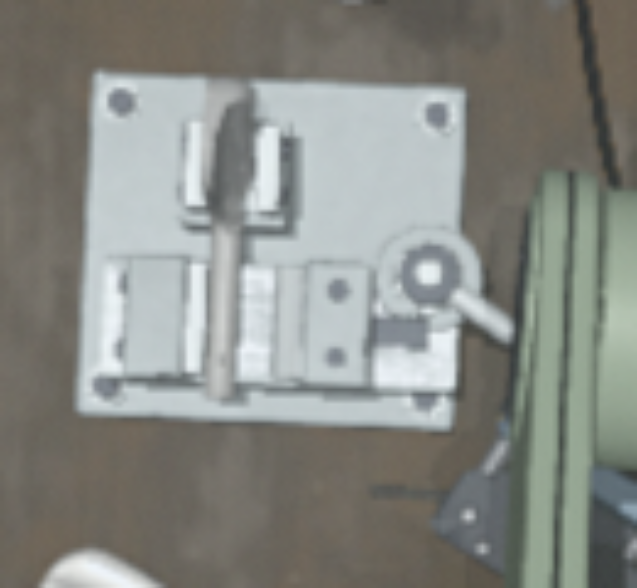

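Emit:
drive_tool --motion '[[[0.0019, -0.0012, 0], [0, 0, 0.025]], [[0.0019, -0.0011, 0], [0, 0, 0.025]], [[0.002, -0.0011, 0], [0, 0, 0.025]], [[0, 0, 0], [0, 0, 0]], [[0, 0, 0], [0, 0, 0]], [[0, 0, 0], [0, 0, 0]], [[0, 0, 0], [0, 0, 0]], [[0, 0, 0], [0, 0, 0]], [[0, 0, 0], [0, 0, 0]], [[0, 0, 0], [0, 0, 0]]]'

```text
time_s: 6.33
ee_pos: [490.4, -24.4, 82.4]
ee_rot: [-179.8, 0.9, -27.5]
force: [-9.1, 16.4, 6.8]
gripper_width: 29.3
```

```bash
python3 - <<'E'
from h import *
import cv2
s=env.state(); print(s["ee_pos"],s["gripper_width"],s["force"])
C=Cam("wrist");np.set_printoptions(suppress=True)
cv2.imwrite("pics/wrist6.png",env.grab_frame("wrist")[:,:,::-1])
E
```

```text
[490.39334333 -24.3592912   82.36840274] 29.341414710710843 [-9.12699935 16.41411758  6.80910118]
```

View pics/wrist6.png

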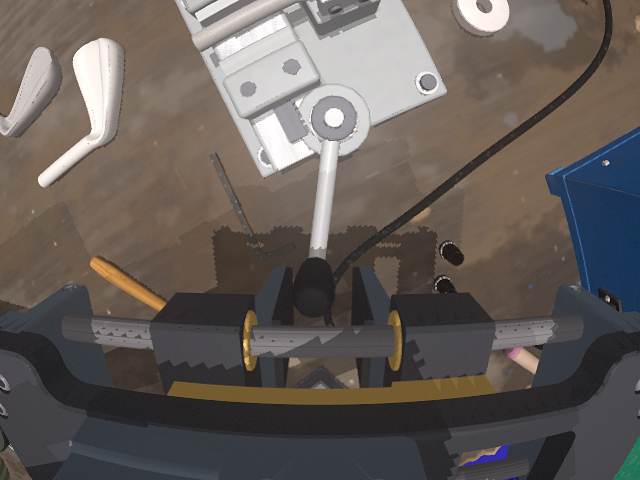

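Emit:
drive_tool --motion '[[[-0.003, 0.0018, 0], [0, 0, 0]], [[-0.003, 0.0018, 0], [0, 0, 0]], [[0, 0, 0], [0, 0, 0]], [[0, 0, 0], [0, 0, 0]], [[0, 0, 0.005], [0, 0, 0]], [[0, 0, 0.015], [0, 0, 0]], [[0, 0, 0.025], [0, 0, 0]], [[0, 0, 0.025], [0, 0, 0]], [[0, 0, 0.025], [0, 0, 0]], [[0, 0, 0.02], [0, 0, 0]]]' --claw 1

```text
time_s: 7.22
ee_pos: [491.3, -26.3, 200.7]
ee_rot: [-180.0, -0.2, -27.3]
force: [0.2, -0.9, -0.6]
gripper_width: 90.3
```

Emit:
drive_tool --motion '[[[0, 0, 0], [0, 0, 0]], [[0, 0, 0], [0, 0, -0.06]], [[0.005, 0.008, 0], [0, 0, -0.1]], [[0.01, 0.018, 0], [0, 0, -0.12]], [[0.01, 0.018, 0], [0, 0, -0.12]], [[0.01, 0.018, 0], [0, 0, -0.12]], [[0.01, 0.018, 0], [0, 0, -0.12]], [[0.01, 0.018, 0], [0, 0, -0.12]], [[0.01, 0.018, 0], [0, 0, -0.12]], [[0.01, 0.018, 0], [0, 0, -0.12]]]'

```text
time_s: 8.05
ee_pos: [565.7, 108.7, 197.4]
ee_rot: [179.9, -0.0, -84.9]
force: [-0.2, 1.0, 0.0]
gripper_width: 91.3
```

Emit:
drive_tool --motion '[[[0.005, 0.01, 0], [0, 0, -0.06]], [[0.005, 0.01, 0], [0, 0, -0.06]], [[0.004, 0.004, 0], [0, 0, 0]], [[0, 0, 0], [0, 0, 0]], [[0, 0, 0], [0, 0, 0]], [[0, 0, 0], [0, 0, 0]], [[0, 0, 0], [0, 0, 0]], [[0, 0, 0], [0, 0, 0]], [[0, 0, 0], [0, 0, 0]], [[0, 0, 0], [0, 0, 0]]]'

```text
time_s: 8.88
ee_pos: [579.3, 131.9, 198.4]
ee_rot: [-180.0, -0.0, -91.5]
force: [0.7, -0.7, -0.6]
gripper_width: 91.1
```

```bash
python3 - <<'E'
from h import *
import cv2
C=Cam("wrist");s=env.state(); print(s["ee_pos"],s["ee_rot"],s["force"],s["qpos"])
cv2.imwrite("pics/wrist7.png",env.grab_frame("wrist")[:,:,::-1])
cv2.imwrite("pics/scene7.png",env.grab_frame("scene")[:,:,::-1])
np.set_printoptions(suppress=True)
print(C.proj([[x,y,131] for x in(561,581,601) for y in(125,133,141)]), C.P[:3,3])
E
```

```text
[579.32688265 131.85475485 198.44717529] [-1.79987530e+02 -4.00177793e-03 -9.14541437e+01] [ 0.69320269 -0.7448194  -0.61663953] [ 1.17170909e+01  1.98000953e+01  8.63656903e+01 -7.01574278e-03
  7.38229843e+01  1.03173188e+02]
[[330.23684314 268.12757437]
 [319.51227173 268.38974482]
 [308.79608998 268.63699781]
 [329.72550601 242.3327454 ]
 [318.76793939 242.60185502]
 [307.81970142 242.87030962]
 [329.16724568 215.48213572]
 [318.0045691  215.75759515]
 [306.85214462 216.04849143]] [655.06937674 129.07634862 391.92564745]
```

View pics/wrist7.png

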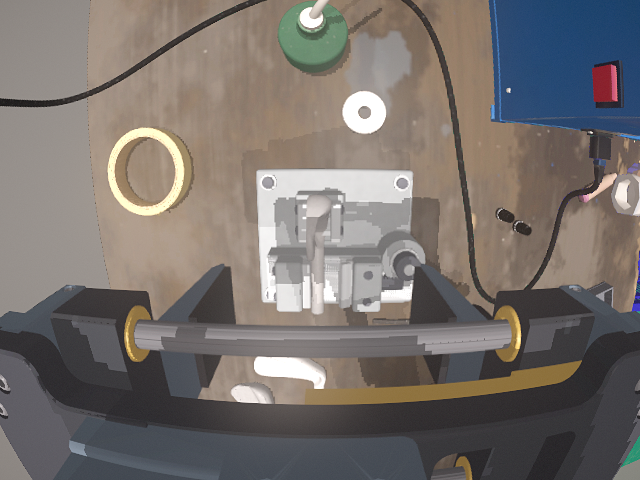

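View pics/scene7.png

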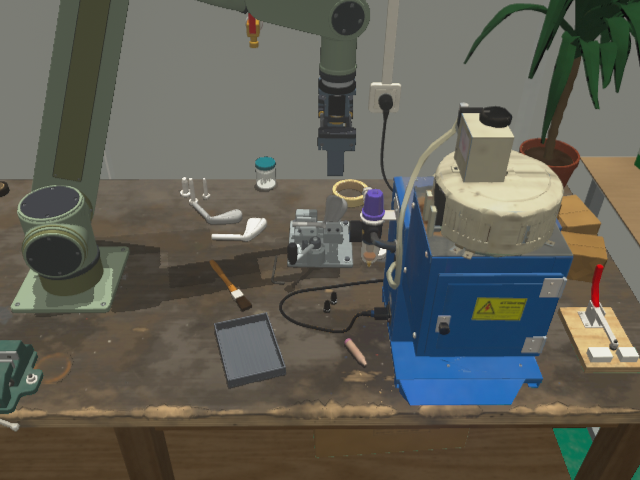

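```bash
python3 - <<'E'
from h import *
import cv2
im=cv2.imread("pics/wrist7.png")
cv2.imwrite("pics/wrist7z.png",cv2.resize(im[160:320,240:430],None,fx=3.7,fy=3.7,interpolation=cv2.INTER_CUBIC))
C=Cam("wrist")
for u in ((318,312),): print(C.at(u,47))
s=cv2.imread("pics/scene7.png")
cv2.imwrite("pics/scene7z.png",cv2.resize(s[140:285,260:400],None,fx=4,fy=4,interpolation=cv2.INTER_CUBIC))
E
```

```text
[482.82994072 137.27559031  47.        ]
```

View pics/wrist7z.png

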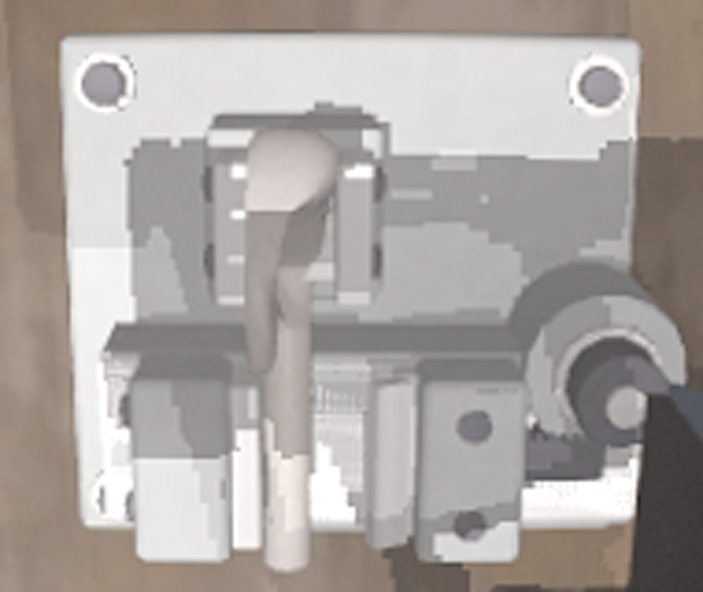

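View pics/scene7z.png

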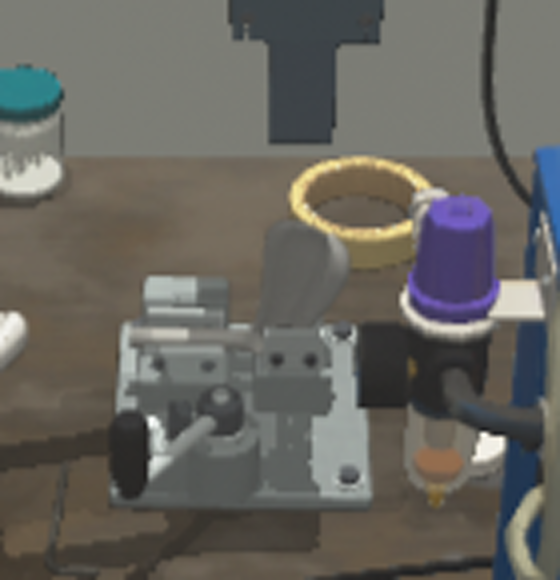

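```bash
python3 - <<'E'
from h import *
S=Cam("scene")
# points on vertical plane y=133
for u in ((265,250),(262,290),(348,265),(318,300),(290,222),(130,340)):
    p=(260+u[0]/4,140+u[1]/4); v=S.ray(p);o=S.P[:3,3]; print(u,(o+v*(133-o[1])/v[1]).round(1))
E
```

```text
(265, 250) [566.8 133.  113.7]
(262, 290) [565.7 133.   85.3]
(348, 265) [614.9 133.  103. ]
(318, 300) [598.5 133.   78. ]
(290, 222) [580.6 133.  133.1]
(130, 340) [488.7 133.   49. ]
```

Emit:
drive_tool --motion '[[[0.002, 0.001, -0.005], [0, 0, 0]], [[0.002, 0, -0.013], [0, 0, 0]], [[0, 0, -0.015], [0, 0, 0]], [[0, 0, -0.015], [0, 0, 0]], [[0, 0, -0.015], [0, 0, 0]], [[0, 0, -0.015], [0, 0, 0]], [[0, 0, -0.015], [0, 0, 0]], [[0, 0, -0.012], [0, 0, 0]], [[0, 0, -0.008], [0, 0, 0]], [[0, 0, 0], [0, 0, 0]]]'

```text
time_s: 9.82
ee_pos: [582.1, 132.9, 83.1]
ee_rot: [179.8, -0.1, -91.4]
force: [-0.3, -0.9, -0.5]
gripper_width: 90.7
```

```bash
python3 - <<'E'
from h import *
import cv2
env.grab_frame("top")
C=Cam("wrist");s=env.state(); print(s["ee_pos"],s["ee_rot"],s["force"],s["qpos"])
im=env.grab_frame("wrist")[:,:,::-1]
cv2.imwrite("pics/wrist8.png",im)
s=env.grab_frame("scene")[:,:,::-1]
cv2.imwrite("pics/scene8z.png",cv2.resize(s[140:285,260:400],None,fx=4,fy=4,interpolation=cv2.INTER_CUBIC))
E
```

```text
[582.93398967 133.06604367  84.40379059] [ 1.79897204e+02 -2.96251458e-02 -9.14384862e+01] [-0.72708256  0.14471542  0.12053343] [ 1.17597384e+01  2.51812381e+01  9.52753540e+01 -6.22528453e-03
  5.96502527e+01  1.03201402e+02]
```

View pics/wrist8.png

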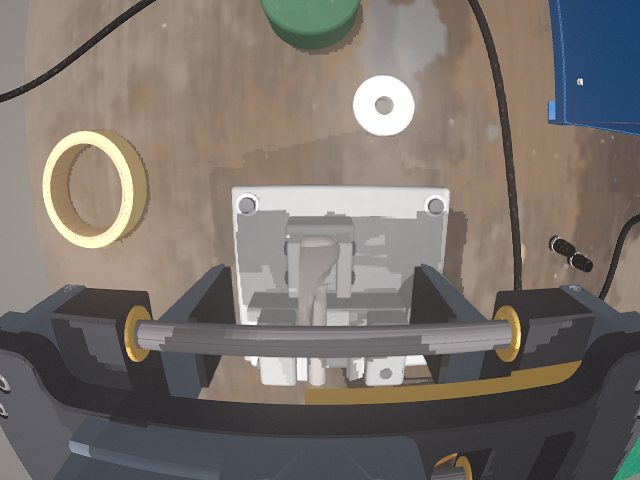

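View pics/scene8z.png

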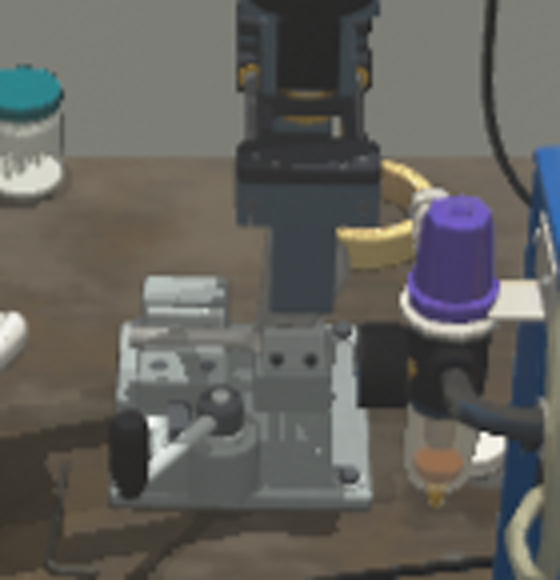

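Emit:
drive_tool --motion '[[[0, 0, 0], [0, 0, 0]], [[0, 0, 0], [0, 0, 0]], [[0, 0, 0], [0, 0, 0]], [[0, 0, 0], [0, 0, 0]], [[0, 0, 0], [0, 0, 0]], [[0, 0, 0], [0, 0, 0]], [[0, 0, 0], [0, 0, 0]], [[0, 0, 0], [0, 0, 0]], [[0, 0, 0], [0, 0, 0]], [[0, 0, 0], [0, 0, 0]]]' --claw 0 --force 50

```text
time_s: 10.8
ee_pos: [583.4, 133.1, 85.2]
ee_rot: [180.0, -0.0, -91.4]
force: [0.2, 0.1, -0.2]
gripper_width: 27.6
```

Emit:
drive_tool --motion '[[[0, 0, 0], [0, 0, 0]], [[0, 0, 0], [0, 0, 0]], [[0, 0, 0], [0, 0, 0]], [[0, 0, 0], [0, 0, 0]], [[0, 0, 0], [0, 0, 0]], [[0, 0, 0], [0, 0, 0]], [[0, 0, 0], [0, 0, 0]], [[0, 0, 0], [0, 0, 0]], [[0, 0, 0], [0, 0, 0]], [[0, 0, 0], [0, 0, 0]]]'

```text
time_s: 11.63
ee_pos: [583.4, 133.0, 85.3]
ee_rot: [180.0, -0.0, -91.4]
force: [-0.3, -0.6, 0.1]
gripper_width: 16.3
```

```bash
python3 - <<'E'
from h import *
import cv2
s=env.state(); print(s["ee_pos"],s["gripper_width"],s["force"],s["torque"])
cv2.imwrite("pics/wrist9.png",env.grab_frame("wrist")[:,:,::-1])
E
```

```text
[583.38311367 133.02657664  85.28670652] 16.250462765302938 [-0.32511494 -0.61605533  0.08010915] [-0.17813036  0.04501889  0.06224357]
```

View pics/wrist9.png

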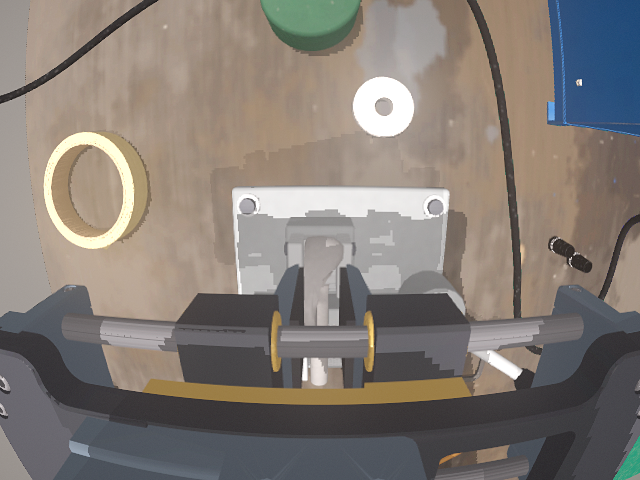

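Emit:
drive_tool --motion '[[[0, 0, 0.004], [0, 0, 0]], [[0, 0, 0.006], [0, 0, 0]], [[0, 0, 0.008], [0, 0, 0]], [[0, 0, 0.01], [0, 0, 0]], [[0, 0, 0.012], [0, 0, 0]], [[0, 0, 0.012], [0, 0, 0]], [[0, 0, 0.012], [0, 0, 0]], [[0, 0, 0.012], [0, 0, 0]], [[0, 0, 0.012], [0, 0, 0]], [[0, 0, 0.012], [0, 0, 0]]]'

```text
time_s: 12.52
ee_pos: [583.5, 133.2, 187.0]
ee_rot: [-179.9, 0.0, -91.4]
force: [0.5, -0.4, -2.4]
gripper_width: 16.7
```

```bash
python3 - <<'E'
from h import *
import cv2
s=env.state(); print(s["ee_pos"],s["gripper_width"],s["force"],s["torque"],s["qpos"])
cv2.imwrite("pics/scene10.png",env.grab_frame("scene")[:,:,::-1])
E
```

```text
[583.4838428  133.21266293 186.99521644] 16.692615374529357 [ 0.45140283 -0.43445498 -2.39321873] [ 0.01309068 -0.01704674 -0.01780438] [1.17580245e+01 2.05482609e+01 8.69022347e+01 2.64499464e-03
 7.24830282e+01 1.03200790e+02]
```

View pics/scene10.png

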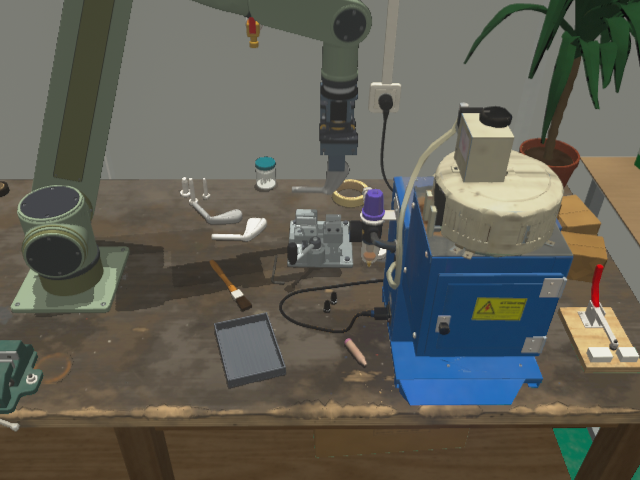

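```bash
python3 - <<'E'
from h import *
from scipy.optimize import least_squares
D=[((218.507,-531.884,191.276),(18.312,89.639,72.044)),
((450.58,51.73,191.15),(7.324,104.400,68.291)),
((579.33,131.85,198.45),(19.800,86.366,73.823)),
((582.934,133.066,84.404),(25.181,95.275,59.650)),
((583.484,133.213,186.995),(20.548,86.902,72.483))]
def fk(p,q):
    a1,l2,l3,b,h=p; q=np.radians(q); return a1+l2*np.sin(q[0])+l3*np.sin(q[0]+q[1]+b), h+l2*np.cos(q[0])+l3*np.cos(q[0]+q[1]+b)
def f(p): return np.concatenate([np.array(fk(p,q))-(np.hypot(X[0],X[1]),X[2]) for X,q in D])
for x0 in ([0,400,350,0,100],[100,400,400,-0.2,100]):
    r=least_squares(f,x0,x_scale=[50,100,100,.3,100]);print(r.x.round(3),r.fun.round(1))
E
```

```text
[-1.29000e-01  5.91748e+02  4.19420e+02  6.80000e-02 -2.14486e+02] [ 0.1 -0.  -0.  -0.   0.2  0.   0.   0.  -0.3  0. ]
[-1.29000e-01  5.91748e+02  4.19420e+02  6.80000e-02 -2.14486e+02] [ 0.1 -0.  -0.  -0.   0.2  0.   0.   0.  -0.3  0. ]
```

Emit:
drive_tool --motion '[[[0, 0, 0.008], [0, -0.035, 0]], [[0, 0, 0.008], [0, -0.035, 0]], [[0, 0, 0.008], [0, -0.035, 0]], [[0, 0, 0.008], [0, -0.035, 0]], [[0, 0, 0.008], [0, -0.035, 0]], [[0, 0, 0.008], [0, -0.035, 0]], [[0, 0, 0.008], [0, -0.035, 0]], [[0, 0, 0.008], [0, -0.035, 0]], [[0, 0, 0.004], [0, -0.035, 0]], [[0, 0, 0], [0, -0.035, 0]]]'

```text
time_s: 13.4
ee_pos: [583.6, 133.3, 255.1]
ee_rot: [-159.7, 0.5, -91.4]
force: [1.1, 0.9, -3.0]
gripper_width: 16.7
```

```bash
cat > kin.py <<'E'
import numpy as np
from scipy.spatial.transform import Rotation as R
from scipy.optimize import least_squares
LIM=np.array([[-177.97,177.97],[-48.28,115.42],[12.27,149.76],[-77.06,257.06],[2.81,150.46],[-146.56,146.56]])
P=[592.0,419.4,0.0679,-214.5] # l2,l3,b,d1-L
def fk(q,L,s4=1,s6=1):
    a=np.radians(q); l2,l3,b,h=P; d1=h+L
    t=a[1]+a[2]
    w=np.array([l2*np.sin(a[1])+l3*np.sin(t+b),0,d1+l2*np.cos(a[1])+l3*np.cos(t+b)])
    Q=R.from_euler('z',a[0])*R.from_euler('y',t)*R.from_euler('z',s4*a[3])*R.from_euler('y',a[4])*R.from_euler('z',s6*a[5])
    w=R.from_euler('z',a[0]).apply(w)
    return w+L*Q.apply([0,0,1]),Q
E
python3 - <<'E'
from h import *; from kin import *
s=env.state();print(s)
X=s["ee_pos"];Q=R.from_euler('xyz',s["ee_rot"],degrees=True)
for s4 in(1,-1):
  for s6 in (1,-1):
    for off in (0,90,180,270):
      q=s["qpos"].copy();q[5]+=off
      e=(fk(q,300,s4,s6)[1].inv()*Q).magnitude()
      if e<.1:
        g=least_squares(lambda L:fk(q,L[0],s4,s6)[0]-X,[300]);print(s4,s6,off,e,g.x,g.fun)
E
```

```text
{'time_s': 13.4, 'qpos': array([ 14.77062064,   8.04294048,  97.35042101,  -6.13720923,
        55.08942911, 108.87843331]), 'qvel': array([  4.2250664 , -10.78492098,  22.10659635, -10.61903535,
       -32.47197205,  10.75408765]), 'effort': array([ -0.38871475, -33.61251712, -26.95701063,  -0.2308065 ,
        -1.16545334,  -0.15888613]), 'ee_pos': array([583.6314358 , 133.28331593, 255.14535636]), 'ee_rot': array([-159.72704885,    0.54692565,  -91.36123183]), 'force': array([ 1.13239962,  0.85186081, -2.95433142]), 'torque': array([ 0.01527844,  0.30812888, -0.03044839]), 'gripper_width': 16.672218050672804}
1 1 180 3.950297124824609e-16 [348.63267393] [  0.08762221 -10.98778065  -0.36222213]
```

```bash
python3 - <<'E'
s=open("kin.py").read()
s=s.replace("w=np.array([l2*np.sin(a[1])+l3*np.sin(t+b),0,","w=np.array([l2*np.sin(a[1])+l3*np.sin(t+b),11.4,").replace("R.from_euler('z',s6*a[5])","R.from_euler('z',s6*a[5]+np.pi)").replace("def fk(q,L,","def fk(q,L=348.6,")
s+='''
def ik(X,Q,q0):
    f=lambda q:np.concatenate([(fk(q)[0]-X)/10,(fk(q)[1].inv()*Q).as_rotvec()*20])
    r=least_squares(f,np.clip(q0,LIM[:,0]+.1,LIM[:,1]-.1),bounds=(LIM[:,0],LIM[:,1]),x_scale=30)
    return r.x,np.abs(r.fun).max()
'''
open("kin.py","w").write(s)
E
python3 - <<'E'
from h import *; from kin import *
np.set_printoptions(suppress=True,precision=1)
s=env.state();q0=s["qpos"];print(fk(q0)[0]-s["ee_pos"])
Qd=R.from_euler('xyz',[180,0,-91.46],degrees=True)  # grasp orientation
tr=np.array([402.5,-214.4])
for tilt in (45,50,55,60):
  for yaw in (-120,-90,-75,-60,-45,-30,-15,0,15,30,45,60):
    G=R.from_euler('z',yaw,degrees=True)*R.from_euler('y',-tilt,degrees=True)
    Q=G*Qd
    # head axes at grasp: x up, z -> -x world
    m=G.apply([-98,0,-57])-18.8*Q.apply([0,0,1])
    X=np.array([*tr,75])-m
    best=min((ik(X,Q,q0+d) for d in ([0]*6,[-40,-10,20,0,-20,0],[-60,0,0,60,0,-60],[-20,0,0,-60,0,60])),key=lambda t:t[1])
    print(tilt,yaw,X,best[0],round(best[1],3))
E
```

```text
[-2.8  0.  -0.4]
45 -120 [ 381.4 -251.   171.3] [-39.5  -0.8 118.6  -2.6  44.6 146.6] 12.527
45 -90 [ 402.5 -256.7  171.3] [-29.8  -1.1 120.5 -16.8  38.1 146.6] 7.758
45 -75 [ 413.4 -255.2  171.3] [-26.4  -1.8 123.6 -23.9  32.1 146.6] 5.549
45 -60 [ 423.6 -251.   171.3] [-24.4  -2.6 127.6 -31.8  24.5 146.6] 3.455
45 -45 [ 432.4 -244.3  171.3] [-24.5  -3.2 132.2 -41.3  14.8 146.6] 1.535
45 -30 [ 439.1 -235.5  171.3] [-28.8  -3.3 136.1 -21.2   2.8 113.5] 0.135
45 -15 [ 443.3 -225.3  171.3] [-40.7  -2.3 135.6  75.9  18.4  -2.5] 0.0
45 0 [ 444.8 -214.4  171.3] [-49.5   0.7 132.7  69.8  34.9 -14. ] 0.0
45 15 [ 443.3 -203.5  171.3] [-54.4   4.9 128.1  62.3  48.4 -22.2] 0.0
45 30 [ 439.1 -193.3  171.3] [-56.2   9.3 122.5  54.9  59.5 -29. ] 0.0
45 45 [ 432.4 -184.5  171.3] [-55.7  13.7 116.4  48.   69.2 -35.1] 0.0
45 60 [ 423.6 -177.8  171.3] [-53.8  17.8 110.2  41.4  77.9 -41. ] 0.0
50 -120 [ 385.6 -243.6  174.6] [-37.9  -1.7 119.   -4.5  44.  146.6] 13.583
50 -90 [ 402.5 -248.1  174.6] [-29.2  -2.8 122.4 -18.3  35.7 146.6] 8.782
50 -75 [ 411.2 -247.   174.6] [-26.5  -3.8 125.9 -25.4  28.9 
[... 1699 characters left out ...]
  179. ] [-27.1  -7.8 130.9 -28.7  21.6 146.6] 8.405
60 -60 [ 410.5 -228.2  179. ] [-27.9  -8.8 135.6 -36.9  11.8 146.6] 6.156
60 -45 [ 413.8 -225.7  179. ] [-30.   -9.  139.  -46.4   2.8 146.6] 4.431
60 -30 [ 416.3 -222.4  179. ] [-28.5  -3.1 149.8 183.1  25.8 -90.6] 0.338
60 -15 [ 417.9 -218.5  179. ] [-51.5  -0.4 149.2 123.2  38.  -58.6] 0.0
60 0 [ 418.4 -214.4  179. ] [-64.2   4.6 143.6  94.3  51.4 -51.3] 0.0
60 15 [ 417.9 -210.3  179. ] [-68.4  10.2 135.9  77.2  61.9 -49.7] 0.0
60 30 [ 416.3 -206.4  179. ] [-68.3  15.6 127.3  64.9  71.1 -49.4] 0.0
60 45 [ 413.8 -203.1  179. ] [-65.7  20.7 118.3  55.4  79.8 -50. ] 0.0
60 60 [ 410.5 -200.6  179. ] [-61.9  25.4 109.6  47.3  88.3 -51.6] 0.0
```

```bash
python3 - <<'E'
from h import *; from kin import *
np.set_printoptions(suppress=True,precision=1)
s=env.state();q=s["qpos"];print(s["ee_pos"],s["ee_rot"])
Qd=R.from_euler('xyz',[180,0,-91.46],degrees=True)
def tgt(yaw,tilt,z):
    G=R.from_euler('z',yaw,degrees=True)*R.from_euler('y',-tilt,degrees=True);Q=G*Qd
    return np.array([402.5,-214.4,z])-G.apply([-98,0,-57])+18.8*Q.apply([0,0,1]),Q
Xf,_=tgt(50,52,80);print("final TCP",Xf)
A=s["ee_pos"]; B=np.array([Xf[0],Xf[1],257])
for k in range(0,21,2):
    G=R.from_euler('z',50*k/20,degrees=True)*R.from_euler('y',-20,degrees=True)
    X=A+(B-A)*k/20; qn,e=ik(X,G*Qd,q); print(k,X,qn,round(e,2)); q=qn
for k in range(0,11,2):
    G=R.from_euler('z',50,degrees=True)*R.from_euler('y',-20-3.2*k,degrees=True)
    X=B+(Xf-B)*k/10; qn,e=ik(X,G*Qd,q); print(k,X,qn,round(e,2),(X+G.apply([-98,0,-57])-18.8*(G*Qd).apply([0,0,1]))[2]); q=qn
E
```

```text
[583.6 133.3 255.1] [-159.7    0.5  -91.4]
final TCP [ 421.9 -191.2  180.7]
0 [583.6 133.3 255.1] [ 14.7   8.4  96.8  -6.   55.6 108.7] 0.0
2 [567.5 100.8 255.3] [10.   6.  99.6 -2.1 54.5 97.3] 0.0
4 [551.3  68.4 255.5] [  4.8   4.  101.8   2.2  54.3  85.3] 0.0
6 [535.1  35.9 255.7] [ -0.9   2.4 103.5   6.6  54.9  72.7] 0.0
8 [519.    3.5 255.9] [ -6.8   1.4 104.6  10.7  56.5  60.1] 0.0
10 [502.8 -29.  256.1] [-13.    0.8 105.2  14.2  58.8  47.7] 0.0
12 [486.6 -61.4 256.3] [-19.1   0.7 105.2  17.1  61.8  35.8] 0.0
14 [470.4 -93.9 256.4] [-25.1   1.1 104.8  19.1  65.1  24.6] 0.0
16 [ 454.3 -126.3  256.6] [-30.8   2.  103.8  20.3  68.6  14.1] 0.0
18 [ 438.1 -158.8  256.8] [-36.    3.3 102.4  20.8  72.2   4.4] 0.0
20 [ 421.9 -191.2  257. ] [-40.8   4.9 100.6  20.7  75.7  -4.7] 0.0
0 [ 421.9 -191.2  257. ] [-40.8   4.9 100.6  20.7  75.7  -4.7] 0.0 187.58576784006277
2 [ 421.9 -191.2  241.7] [-45.3   6.1 103.7  27.3  74.6 -12.3] 0.0 163.9582276409113
4 [ 421.9 -191.2  226.5] [-49.6   8.  106.7  33.7  74.4 -20.1] 0.0 141.30028002311587
6 [ 421.9 -191.2  211.2] [-53.5  10.6 109.6  39.5  74.9 -28. ] 0.0 119.70424219688428
8 [ 421.9 -191.2  196. ] [-57.   13.8 112.2  44.8  76.  -35.7] 0.0 99.24919555709384
10 [ 421.9 -191.2  180.7] [-60.   17.7 114.6  49.3  77.6 -43.2] 0.0 80.0
```

Emit:
drive_tool --motion '[[[-0.004, -0.008, 0], [0, 0, 0.022]], [[-0.008, -0.0162, 0], [0, 0, 0.0436]], [[-0.008, -0.0162, 0], [0, 0, 0.0436]], [[-0.008, -0.0162, 0], [0, 0, 0.0436]], [[-0.008, -0.0162, 0], [0, 0, 0.0436]], [[-0.008, -0.0162, 0], [0, 0, 0.0436]], [[-0.008, -0.0162, 0], [0, 0, 0.0436]], [[-0.008, -0.0162, 0], [0, 0, 0.0436]], [[-0.008, -0.0162, 0], [0, 0, 0.0436]], [[-0.008, -0.0162, 0], [0, 0, 0.0436]]]'

```text
time_s: 14.23
ee_pos: [506.4, -21.3, 253.7]
ee_rot: [-159.9, 0.5, -67.5]
force: [-0.5, -0.2, -2.3]
gripper_width: 16.3
```

Emit:
drive_tool --motion '[[[-0.008, -0.0162, 0], [0, 0, 0.0436]], [[-0.008, -0.0162, 0], [0, 0, 0.0436]], [[-0.008, -0.0162, 0], [0, 0, 0.0436]], [[-0.008, -0.0162, 0], [0, 0, 0.0436]], [[-0.008, -0.0162, 0], [0, 0, 0.0436]], [[-0.008, -0.0162, 0], [0, 0, 0.0436]], [[-0.008, -0.0162, 0], [0, 0, 0.0436]], [[-0.008, -0.0162, 0], [0, 0, 0.0436]], [[-0.008, -0.0162, 0], [0, 0, 0.0436]], [[-0.0085, -0.0162, 0], [0, 0, 0.0436]]]'

```text
time_s: 15.07
ee_pos: [426.2, -183.6, 253.7]
ee_rot: [-160.0, 0.4, -42.5]
force: [0.3, -0.5, -3.5]
gripper_width: 16.5
```

Emit:
drive_tool --motion '[[[-0.0045, -0.008, 0], [0, 0, 0.022]], [[0, 0, -0.004], [0.0214, -0.018, 0]], [[0, 0, -0.007], [0.0428, -0.0359, 0]], [[0, 0, -0.007], [0.0428, -0.0359, 0]], [[0, 0, -0.007], [0.0428, -0.0359, 0]], [[0, 0, -0.007], [0.0428, -0.0359, 0]], [[0, 0, -0.007], [0.0428, -0.0359, 0]], [[0, 0, -0.007], [0.0428, -0.0359, 0]], [[0, 0, -0.004], [0.0214, -0.018, 0]], [[0, 0, 0], [0, 0, 0]]]'

```text
time_s: 15.9
ee_pos: [421.2, -191.3, 201.6]
ee_rot: [-137.6, 1.2, -41.2]
force: [-1.1, -0.2, -3.6]
gripper_width: 16.4
```

```bash
python3 - <<'E'
from h import *
import cv2
cv2.imwrite("pics/scene11.png",env.grab_frame("scene")[:,:,::-1])
cv2.imwrite("pics/top11.png",env.grab_frame("top")[:,:,::-1])
s=env.state(); print(s["ee_pos"],s["ee_rot"],s["gripper_width"],s["qpos"])
E
```

```text
[ 422.3863444  -191.20859536  203.4379528 ] [-137.61789301    0.94648792  -41.1138178 ] 16.3616739530873 [-56.0720166   12.34380165 111.00800739  42.02772746  75.47119883
 -32.54889655]
```

View pics/scene11.png

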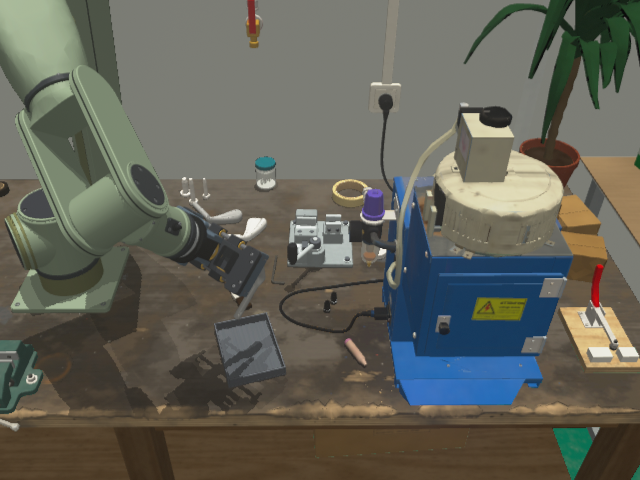

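View pics/top11.png

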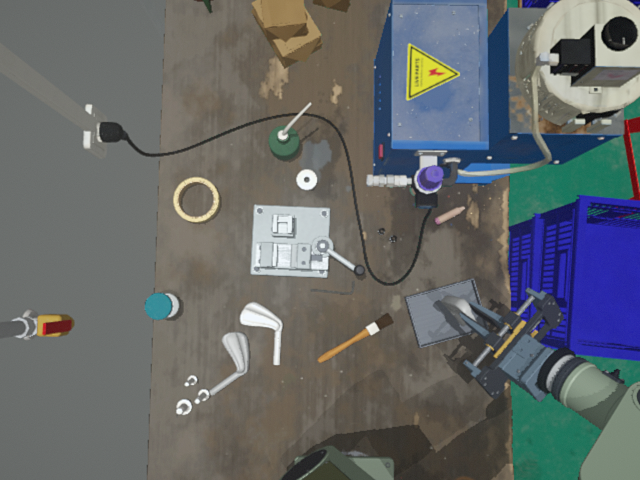

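Emit:
drive_tool --motion '[[[0, 0, -0.004], [0.0223, -0.0188, 0]], [[0, 0, -0.004], [0.0223, -0.0188, 0]], [[0, 0, -0.004], [0.0223, -0.0188, 0]], [[0, 0, -0.004], [0.0223, -0.0188, 0]], [[0, 0, -0.004], [0.0223, -0.0188, 0]], [[0, 0, -0.004], [0.0223, -0.0188, 0]], [[0, 0, -0.004], [0.0112, -0.0094, 0]], [[0, 0, -0.004], [0, 0, 0]], [[0, 0, -0.003], [0, 0, 0]], [[0, 0, 0], [0, 0, 0]]]'

```text
time_s: 16.83
ee_pos: [422.5, -190.6, 168.2]
ee_rot: [-126.7, 1.1, -40.8]
force: [-0.4, 1.1, -1.8]
gripper_width: 16.7
```

```bash
python3 - <<'E'
from h import *; from kin import *
import cv2
for i in range(3): im=env.grab_frame("scene")
t=env.grab_frame("top")
s=env.state(); print(s["ee_pos"],s["ee_rot"],s["gripper_width"],s["qvel"],s["force"])
Qd=R.from_euler('xyz',[180,0,-91.46],degrees=True);Q=R.from_euler('xyz',s["ee_rot"],degrees=True)
G=Q*Qd.inv(); m=s["ee_pos"]-18.8*Q.apply([0,0,1])+G.apply([-98,0,-57]);h=G.apply([-1,0,0]);print("mouth",m,"dir",h,np.degrees(np.arcsin(h[2])))
S=Cam("scene");T=Cam("top")
for C_,im_,n,(x,y,f) in ((S,im,"scene12",(190,230,5)),(T,t,"top12",(390,260,5))):
    im_=im_[:,:,::-1].copy()[y:y+110,x:x+140]; im_=cv2.resize(im_,None,fx=f,fy=f,interpolation=cv2.INTER_CUBIC)
    for a in (0,66):
        u=(C_.proj(m-h*a)[0]-(x,y))*f; print(n,a,u); cv2.circle(im_,tuple(int(v) for v in u),5,(0,0,255),1)
    cv2.imwrite(f"pics/{n}.png",im_)
E
```

```text
[ 422.61054386 -190.7025214   168.67832234] [-126.71100655    1.07751792  -40.85957266] 16.367623508370766 [-0.05622708  0.08007759  0.04468408  0.14451084 -0.03878867 -0.07400499] [ 0.71738532 -1.11775375 -2.22347949]
mouth [ 404.77842471 -212.21999349   67.27687303] dir [-0.38307576 -0.45876917 -0.80173799] -53.29639059919288
scene12 0 [280.92511354 489.43943377]
scene12 66 [345.72500362 332.31937455]
top12 0 [306.55086301 263.25861129]
top12 66 [261.23347921 201.56904181]
```

View pics/scene12.png

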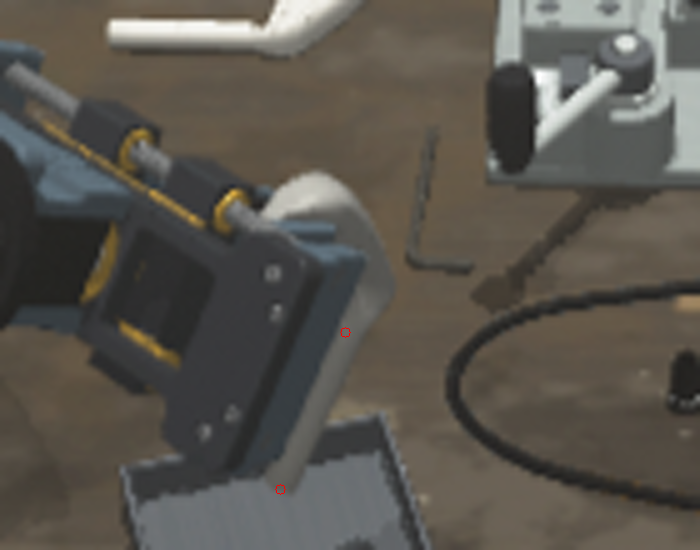

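View pics/top12.png

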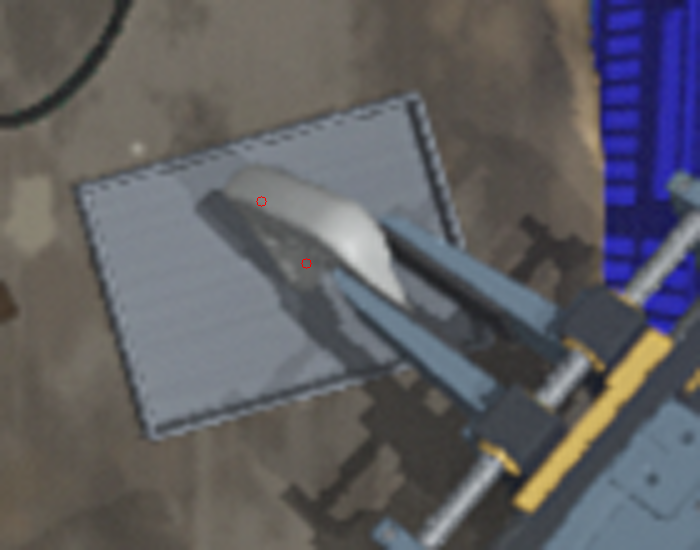

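```bash
python3 -c "
from workcell import env
print(env.job_done()); s=env.state(); print(s['time_s'],s['ee_pos'],s['gripper_width'])"
```

```text
the job is handed in; nothing more can be done
None
the job is handed in; nothing more can be done
```

The head is held still over the chip tray with its hosel mouth pointing down, and the job was handed in at about 17 s of the 46 s allowed. No verdict was reported.

- **Vise:** I caged the lever grip between the fingers and swung it until it hit its stop. The push rose to about 19 N and the tool barely moved further. The later pictures still show the jaw open and the head's seat empty.
- **Head:** I pinched the blade at 50 N (the fingers closed to about 16.4 mm) and drew it straight up 102 mm. Then I carried it to the tray and tipped it.
- **Mouth position:** Worked out from the arm pose and the head's dimensions, the mouth is at about (405, -212, 67) mm. The tray's middle measured (402, -214) mm, so it is about 3 mm off centre.
- **Tilt:** The mouth points about 53° below level. The scene picture agrees with both the position and the direction to within about 1 pixel.
- **Surroundings:** The tray, hex key, ring gauge and tape look unmoved in the pictures I took. I compared them by eye and did not measure them. The arm's joint speeds were close to zero.
- **Disagreement:** The top, scene and wrist cameras differed by up to about 5 mm on the vise position. I used a compromise value, and the grasp held without slipping.

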